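Triple-pack a donor's blood sample for the courier

TASK

Pack the blood tube with the purple cap for the courier: stand it in the open transport canister and put the green cap fully on, then stand the closed canister upright in the round well of the white foam shipper base and close the shipper with its foam lid, seated flat all round with its edges in line with the base. Cap the canister before you bring it to the shipper and never tip it over; do not disturb the red-capped and light-blue-capped tubes in the rack or the pen.

Things in the scene. Friction and masses are not known exactly. Their poses are not given: they have to be found in the camera images.
- purple_tube: the sample to pack: clear 13 mm tube with a white label and a ribbed purple cap, standing upright in one of the rack's wells. Overall 82 mm tall; the cap is 17 mm in diameter and takes up the top 19 mm (63 to 82 mm above the origin). 12 g. Origin: centre of the tube's underside; z along the tube towards the cap
- red_tube: bystander: the same kind of tube with a red cap, standing in the rack; stays there. Origin: centre of its underside
- blue_tube: bystander: the same kind of tube with a light-blue cap, standing in the rack; stays there. Origin: centre of its underside
- rack: black moulded tube rack, 96 (x) x 118 (y) x 50 mm high, with 4 x 5 wells of 15.5 mm, 40 mm deep; does not move. Three tubes stand in wells at (x, y) = (-11, -44), (11, 0) and (-11, 44) mm, in any order, undersides at 10 mm, cap tops at 92 mm; fingers closing along the rack's x straddle one cap clear of the others. Origin: centre of its underside
- canister: open transport canister standing loose: frosted white body 40 mm in diameter, white label with a red diamond, 64 mm high to its shoulder, then a neck 27 mm across, rim at 72 mm. Central bore 17 mm wide (funnel 23 mm at the rim), floor at 8 mm: a seated tube's underside is at 8 mm, its cap at 71 to 90 mm. About 60 g, easily tipped. Origin: centre of its underside; z up
- canister_cap: ribbed green cup 37 mm in diameter, 32 mm tall, open side down on the table; inside 31 mm wide (34 at the mouth), 29 mm deep. Goes over neck and tube, its rim resting on the canister's shoulder (64 mm up, top then at 96 mm). Held on by its weight only: lift the closed canister by its body. 18 g. Origin: centre of its underside (open rim); z up
- shipper_base: lower half of the white foam shipper on a thin blue-grey mat of 130 x 100 mm; does not move. Block 90 (x) x 64 (y) x 40 mm high with a round well in the middle of its top, 44 mm wide (chamfered to 54 mm at the top), 28 mm deep, its floor 12 mm above the table. Origin: centre of its underside; x along its long side
- shipper_lid: upper half of the foam shipper: loose white block 90 (x) x 64 (y) x 84 mm high, a pale grey patch on its closed top, standing open side down. Recess from below 56 (x) x 50 (y) mm, 72 mm deep, covers the closed canister. Seated, its underside is 40 mm above the table; either way round fits. About 60 g. Origin: centre of its underside; x along its long side
- pen: bystander: white ballpoint pen with a steel clip, 140 mm long and 10 mm thick, lying on the table among the work. Origin: under its middle; x along the pen
Not all that is in view belongs to the job. Leave any turquoise look-alike of the shipper_lid alone.

How it is judged:
By the outcome, as a careful person would: the job done as asked, in the order asked, and still so for the second after the job is handed in, with the robot touching nothing.
It also fails if it takes over 125 s, if anything falls off the work surface, if the arm or the gripper's body presses on something with over 40 N, if the wrist force passes 120 N, or if a joint passes its speed limit or range.

ROBOT

A 7-joint arm with a two-finger parallel gripper is mounted at the origin on the work surface. World frame = base frame: x ahead of the robot, y to its left, z up, the work surface at z = 0. Lengths are in mm, angles in rad, forces in N, time in s.
With the tool pointing down it reaches from about 400 to 900 mm from the base axis. Payload 5.6 kg.
Tool frame: the origin (TCP) lies midway between the tips of the shut fingers; the grasp point (between the pads) lies 19 mm behind it; z points along the fingers, y is the line along which they close (so a half turn about z gives the same grasp; the last joint's range is limited). The gripper opens to 92 mm and grips with 3 to 60 N. Pads are 20 mm wide; open, the fingers measure 128 mm over their backs; the gripper's body (75 mm by 189 mm) begins 69 mm behind the grasp point.
Start: joints at [1.234, 0.468, -0.012, 1.603, 0.006, 1.071, -0.056], TCP at [188.193, -622.168, 214.592] pointing down, gripper open.
Joint ranges: [-2.53, 2.53], [-0.31, 2.02], [-1.57, 1.55], [0.28, 2.44], [-1.29, 4.43], [0.15, 1.84], [-2.92, 2.92]. Speed limits (rad/s): [2.57, 2.57, 3.14, 3.14, 3.14, 3.14, 3.14].

INTERFACE

Orientations are given as a rotation vector (axis times angle).
In Python, from cell import robot, grip, kin, viewer gives the robot as it stands. Calls block until the motion is done:
- robot.movep(position, orientation): joint-space move of the TCP to a pose.
- robot.servo_line(position, feed=150, rotation=None): straight line of the TCP; rotation=None keeps the orientation; feed is the mean speed in mm/s.
- robot.goto_joints(angles): joint-space move.
- grip(opening, newtons=None): opening from 0.0 (shut) to 1.0 (fully open); newtons is the grip in N (None keeps the last); returns when the fingers have stopped.
- robot.hold(seconds).
- kin.ik(position, orientation): joint angles nearest the present ones, or None.
- robot.observe(): the state.
- viewer.read_camera(name): name is "scene" or "top"; returns the picture (384x512x3 uint8, red, green, blue); there is no depth.
- viewer.camera_info(name): a dict with "camera_matrix" (3x3 intrinsics, pixels), "R" (3x3) and "t" (3): a world point X has camera coordinates R X + t. Camera axes: x right, y down, z forward; pixel columns grow to the right and rows downward; lengths in mm; the calibration is good to about 2 mm. A picture is of the moment at which its call begins. camera_info takes no time and is no camera call.
A pose or a line that the arm cannot do raises robot.IKError and nothing moves.
- robot.job_done(): hands the job in; it is judged then, once.
Trained networks look in the newest picture that a camera, given by its name, has taken for a name from the list of things; names that differ only in an ending like _2 or _b are one class to them, and where a whole thing is asked for, a point or a joint stands for the part that bears it (a point fixed in the world has none). Each returns a list of dicts, best first, with "confidence" (0 to 1); they miss things now and then, are a little off and sometimes report something else, mostly with a low value. They report only what shows in the picture. A call takes as long as a camera call. They do not tell look-alikes from the thing itself.
- viewer.silhouettes(name, camera): "mask" (384x512 bool, what is visible of it).
- viewer.pinpoint(name, camera): "at" ([x, y, z] in mm, in the coordinates of the camera as it stood for that picture, good to about 4 mm: a listed point, or the origin of a listed thing).
The state is a dict: "t": time; "joints": joint angles; "joint_velocities": joint speeds; "joint_torque": joint torques, N m; "tcp_pos": TCP position; "tcp_rot": TCP orientation; "contact_force": force on the tool from outside, world axes, zero at the start; "wrist_torque": the same for the moment, N m; "grip_width": opening from 0.0 (shut) to 1.0 (fully open); "grip_force": force on a finger pad.
Only numpy, scipy, OpenCV 4.12 (cv2) and the standard library are available. Lean on these libraries where they do the work, as an engineer would, in place of code of your own. Each camera call takes 0.05 s, during which the arm holds its last target. There are 200 camera calls.

## Working session

There is one attempt and no reset: what is moved stays moved. The work goes in short steps, each a Python script; the robot and the scene stay as the last script left them, time stands still between calls to the robot, and variables do not carry over. Pictures are saved under pics/ and viewed, at most 14 in all, crops included, and the job is handed in when it is done.

```bash
ls; mkdir -p pics; python3 - <<'E'
from cell import robot, grip, kin, viewer
import cv2, numpy as np
for n in ("scene","top"):
    im=viewer.read_camera(n); cv2.imwrite(f"pics/{n}0.png",cv2.resize(im[:,:,::-1],(800,600)))
    i=viewer.camera_info(n); print(n,i["camera_matrix"],i["R"],i["t"])
    for k in ["purple_tube","red_tube","blue_tube","rack","canister","canister_cap","shipper_base","shipper_lid","pen"]:
        R,t=np.array(i["R"]),np.array(i["t"])
        print(k,[(np.round(R.T@(np.array(d["at"])-t)).tolist(),round(d["confidence"],2)) for d in viewer.pinpoint(k,n)])
o=robot.observe(); print(o["t"],o["tcp_rot"],o["contact_force"],o["grip_width"])
E
```

```text
pics
scene [[348.22437076   0.         258.2679776 ]
 [  0.         348.22437076 194.46007886]
 [  0.           0.           1.        ]] [[ 0.28337773  0.95898394  0.00684539]
 [ 0.69698172 -0.20104321 -0.68832995]
 [-0.65872115  0.19982849 -0.72536544]] [-137.03894853 -358.18240498 1296.93993873]
purple_tube [([614.0, -207.0, 10.0], 0.55)]
red_tube [([623.0, -159.0, 4.0], 0.43)]
blue_tube [([513.0, 6.0, 2.0], 0.49), ([591.0, -126.0, 13.0], 0.41)]
rack [([611.0, -162.0, -3.0], 0.88)]
canister [([648.0, 180.0, 2.0], 0.79)]
canister_cap [([474.0, -364.0, -3.0], 0.71)]
shipper_base [([513.0, 7.0, 2.0], 0.91)]
shipper_lid [([446.0, 361.0, 1.0], 0.81), ([582.0, 339.0, -2.0], 0.67), ([589.0, -126.0, 13.0], 0.37), ([646.0, 182.0, 2.0], 0.3)]
pen [([699.0, 13.0, 3.0], 0.66)]
top [[357.33403777   0.         255.80777948]
 [  0.         357.33403777 193.50556851]
 [  0.           0.           1.        ]] [[ 0.02192639 -0.99958171  0.01885863]
 [-0.98346133 -0.02495725 -0.17939051]
 [ 0.17978613 -0.01461335 -0.98359717]] [-35.82675913 564.73445641 912.49511268]
purple_tube [([617.0, -204.0, 11.0], 0.39)]
red_tube [([627.0, -155.0, 7.0], 0.63)]
blue_tube [([590.0, -122.0, 10.0], 0.37)]
rack [([613.0, -161.0, 0.0], 0.58)]
canister []
canister_cap [([475.0, -363.0, -1.0], 0.64)]
shipper_base [([513.0, 10.0, 1.0], 0.75), ([617.0, -206.0, 13.0], 0.65)]
shipper_lid [([443.0, 358.0, 1.0], 0.66)]
pen [([694.0, 16.0, 2.0], 0.66), ([624.0, -156.0, 8.0], 0.41)]
1.0 [3.10768865e+00 4.59687642e-01 1.37869655e-05] [ 0.17567573 -0.96006412 -0.28330997] 0.9990317523852398
```

View pics/scene0.png

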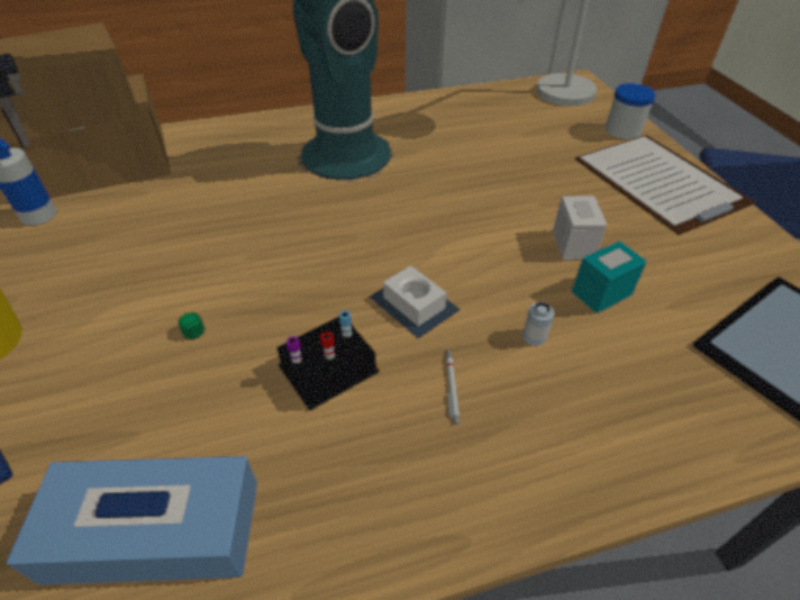

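View pics/top0.png

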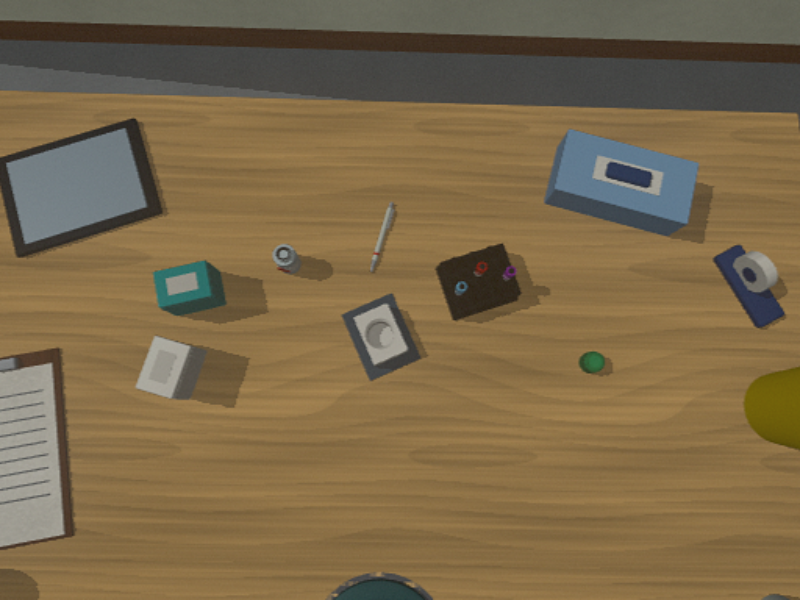

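The scene view (800x600) shows the purple tube at (294,345), canister (538,325), green cap (192,325), base (414,297), white lid (580,228) and the turquoise decoy (610,275). The top view shows the same layout, with the purple cap at (510,272). Next I'll fit the models to the masks from both views.

```bash
cat > fit.py <<'E'
from cell import robot, grip, kin, viewer
import cv2, numpy as np
from scipy.optimize import minimize
def cyl(r,z0,z1):
    a=np.linspace(0,2*np.pi,48,endpoint=False); c=np.c_[r*np.cos(a),r*np.sin(a)]
    return np.vstack([np.c_[c,np.full(48,z)] for z in (z0,z1)])
def box(x,y,z0,z1): return np.array([[sx*x/2,sy*y/2,z] for sx in(-1,1) for sy in(-1,1) for z in(z0,z1)])
MODELS={"canister":[cyl(20,0,64),cyl(13.5,64,72)],"canister_cap":[cyl(18.5,0,32)],"shipper_lid":[box(90,64,0,84)],
 "shipper_base":[box(90,64,0,40)],"mat":[box(130,100,0,1)],"rack":[box(96,118,0,50)],
 "purple_tube":[cyl(6.5,40,63),cyl(8.5,63,82)],"pcap":[cyl(8.5,63,82)]}
for c in("red_tube","blue_tube"): MODELS[c]=MODELS["purple_tube"]
INFO={n:{k:np.array(v) for k,v in viewer.camera_info(n).items() if k in("camera_matrix","R","t")} for n in("scene","top")}
def proj(P,cam):
    i=INFO[cam]; q=(P@i["R"].T+i["t"])@i["camera_matrix"].T; return q[:,:2]/q[:,2:]
def unproj(at,cam): i=INFO[cam]; return i["R"].T@(np.array(at)-i["t"])
S=8
def render(model,p,cam,win):
    x0,y0,x1,y1=win; im=np.zeros(((y1-y0)*S,(x1-x0)*S),np.uint8); c,s=np.cos(p[3]),np.sin(p[3])
    Rz=np.array([[c,-s,0],[s,c,0],[0,0,1]])
    for part in MODELS[model]:
        uv=(proj(part@Rz.T+p[:3],cam)+0.5-[x0,y0])*S-0.5
        h=cv2.convexHull(uv.astype(np.float32))
        cv2.fillConvexPoly(im,np.round(h*16).astype(np.int32),255,shift=4)
    return cv2.resize(im,(x1-x0,y1-y0),interpolation=cv2.INTER_AREA)/255.
def masks(name,cam,near,n=4,tol=40):
    out=[]
    for _ in range(n):
        viewer.read_camera(cam)
        for d in viewer.silhouettes(name,cam):
            m=np.array(d["mask"]); ys,xs=np.nonzero(m)
            c=proj(np.array([near]),cam)[0]
            if len(xs) and np.hypot(xs.mean()-c[0],ys.mean()-c[1])<tol*0.4: out.append(m.astype(float)); break
    return np.mean(out,0) if out else None
def fit(model,ms,p0,free=(0,1,2)):
    p0=np.array(p0,float); wins={}
    for cam,m in ms.items():
        ys,xs=np.nonzero(m>0.3); wins[cam]=(max(xs.min()-8,0),max(ys.min()-8,0),min(xs.max()+9,512),min(ys.max()+9,384))
    def f(v,full=False):
        p=p0.copy(); p[list(free)]=v; r={}
        for cam,m in ms.items():
            w=wins[cam]; a=render(model,p,cam,w); b=m[w[1]:w[3],w[0]:w[2]]
            r[cam]=((a-b)**2).sum()/b.sum()
        return r if full else sum(r.values())
    v0=p0[list(free)]; sx=np.vstack([v0]+[v0+np.eye(len(free))[i]*(0.15 if k==3 else 5) for i,k in enumerate(free)])
    b=minimize(f,v0,method="Nelder-Mead",options=dict(initial_simplex=sx,xatol=.02,fatol=1e-5,maxiter=400))
    p=p0.copy(); p[list(free)]=b.x; return p,f(b.x,True)
E
cat > m1.py <<'E'
from fit import *
import pickle
N={"canister":(648,180,36),"canister_cap":(474,-364,16),"shipper_lid":(445,360,42),"shipper_base":(513,8,20),"rack":(612,-162,25),"purple_tube":(615,-205,70),"red_tube":(625,-157,70),"blue_tube":(590,-124,70)}
D={}
for k,near in N.items():
    D[k]={c:m for c in("scene","top") if (m:=masks(k,c,near,3)) is not None}
pickle.dump(D,open("masks.pkl","wb"))
for k,near in N.items():
    ms=D[k]; 
    if not ms: print(k,"none"); continue
    z=10 if "tube" in k else 0
    rd=k in("shipper_lid","shipper_base","rack")
    best=min((fit(k,ms,[near[0],near[1],z,y],(0,1,2,3)if rd else (0,1,2)) for y in ((0,.5,1,-.5,-1,1.57) if rd else (0,))),key=lambda r:sum(r[1].values()))
    b0=fit(k,ms,[*best[0][:2],z,best[0][3]],(0,1,3)if rd else (0,1))
    print(k,np.round(best[0],2),{c:round(v,3) for c,v in best[1].items()},"z fixed",np.round(b0[0],2),{c:round(v,3) for c,v in b0[1].items()},{c:int(m.sum()) for c,m in ms.items()})
    for c in ms: print("   ",c,np.round(fit(k,{c:ms[c]},b0[0],(0,1))[0][:2],1))
E
python3 m1.py
```

```text
canister [641.7  181.61  -3.15   0.  ] {'scene': np.float64(0.023), 'top': np.float64(0.101)} z fixed [642.04 181.11   0.     0.  ] {'scene': np.float64(0.035), 'top': np.float64(0.108)} {'scene': 432, 'top': 223}
    scene [643.7 180.1]
    top [641.5 181.6]
canister_cap [ 473.94 -363.4    -2.93    0.  ] {'scene': np.float64(0.106), 'top': np.float64(0.089)} z fixed [ 474.19 -363.07    0.      0.  ] {'scene': np.float64(0.117), 'top': np.float64(0.098)} {'scene': 222, 'top': 168}
    scene [ 475.8 -363.3]
    top [ 473.8 -362.2]
shipper_lid [ 4.4451e+02  3.6120e+02 -2.6600e+00 -2.6000e-01] {'scene': np.float64(0.038), 'top': np.float64(0.039)} z fixed [ 4.4497e+02  3.6022e+02  0.0000e+00 -2.6000e-01] {'scene': np.float64(0.041), 'top': np.float64(0.042)} {'scene': 1097, 'top': 1227}
    scene [444.8 360. ]
    top [445.2 360.6]
shipper_base [5.2736e+02 4.3900e+00 8.4300e+00 4.8000e-01] {'scene': np.float64(0.251), 'top': np.float64(0.473)} z fixed [5.2798e+02 4.7700e+00 0.0000e+00 5.0000e-01] {'scene': np.float64(0.255), 'top': np.float64(0.481)} {'scene': 1415, 'top': 1655}
    sce
[... 455 characters left out ...]
.54 -207.13   10.      0.  ] {'scene': np.float64(0.118), 'top': np.float64(0.105)} {'scene': 101, 'top': 48}
    scene [ 618.5 -207.9]
    top [ 617.1 -205.9]
red_tube [ 624.56 -157.95    7.05    0.  ] {'scene': np.float64(0.09), 'top': np.float64(0.124)} z fixed [ 624.74 -157.9    10.      0.  ] {'scene': np.float64(0.119), 'top': np.float64(0.144)} {'scene': 97, 'top': 65}
    scene [ 626.6 -158.5]
    top [ 623.8 -157.1]
blue_tube [ 588.61 -123.89    6.56    0.  ] {'scene': np.float64(0.054), 'top': np.float64(0.073)} z fixed [ 589.32 -123.88   10.      0.  ] {'scene': np.float64(0.095), 'top': np.float64(0.111)} {'scene': 108, 'top': 46}
    scene [ 591.4 -124.9]
    top [ 588.2 -122.2]
```

```bash
cat > m2.py <<'E'
import fit as F, pickle
from fit import *
MODELS["shipper_base"]=[box(90,64,0,40),box(130,100,0,1)]
D=pickle.load(open("masks.pkl","rb"))
P={"canister":(642,181,0,0),"canister_cap":(474,-363,0,0),"shipper_lid":(445,360,0,-.26),"shipper_base":(513,6,0,.33),"purple_tube":(617.5,-207,10,0),"red_tube":(624.7,-158,10,0),"blue_tube":(589.3,-123.9,10,0)}
op=F.proj
for off in (0,-.5,.5):
    F.proj=lambda X,c: op(X,c)+off
    print("OFF",off)
    for k,p in P.items():
        rd="shipper" in k
        b=fit(k,D[k],p,(0,1,2,3) if rd else (0,1,2)); b0=fit(k,D[k],p,(0,1,3) if rd else (0,1))
        print(k,np.round(b[0],2),round(sum(b[1].values()),3),np.round(b0[0],2),round(sum(b0[1].values()),3))
        print("   ",*[np.round(fit(k,{c:D[k][c]},b0[0],(0,1))[0][:2],1) for c in D[k]])
E
python3 m2.py
```

```text
OFF 0
canister [641.71 181.55  -2.6    0.  ] 0.125 [642.39 181.08   0.     0.  ] 0.143
    [643.7 180. ] [641.5 181.7]
canister_cap [ 474.   -363.48   -2.85    0.  ] 0.195 [ 474.2  -363.29    0.      0.  ] 0.213
    [ 475.9 -363.3] [ 474.1 -362.2]
shipper_lid [ 4.4430e+02  3.6126e+02 -2.8300e+00 -2.7000e-01] 0.077 [ 4.4515e+02  3.5985e+02  0.0000e+00 -2.6000e-01] 0.082
    [444.8 359.9] [445.1 360.8]
shipper_base [ 5.1367e+02  1.1000e+01 -9.8000e-01  4.4000e-01] 0.017 [5.1399e+02 1.0810e+01 0.0000e+00 4.4000e-01] 0.02
    [514.5  10.3] [513.6  11.2]
purple_tube [ 617.39 -207.33    7.71    0.  ] 0.192 [ 617.53 -207.15   10.      0.  ] 0.223
    [ 618.5 -207.9] [ 617.2 -205.8]
red_tube [ 624.56 -157.86    6.92    0.  ] 0.215 [ 624.57 -157.87   10.      0.  ] 0.264
    [ 626.3 -158.5] [ 623.7 -156.7]
blue_tube [ 588.6  -123.96    6.66    0.  ] 0.127 [ 589.32 -123.86   10.      0.  ] 0.206
    [ 591.4 -124.9] [ 588.1 -122.1]
OFF -0.5
canister [642.3  182.08  -4.97   0.  ] 0.13 [643.06 181.19   0.     0.  ] 0.178
    [645.5 180.5] [640.2 180. ]
canister_cap [ 472.45 -364.1    -4.78    0. 
[... 1036 characters left out ...]
64.3] [ 475.2 -361.2]
shipper_lid [ 4.4503e+02  3.5923e+02  1.6500e+00 -2.6000e-01] 0.108 [ 4.4511e+02  3.5987e+02  0.0000e+00 -2.6000e-01] 0.108
    [442.4 359.5] [446.1 361.8]
shipper_base [5.1431e+02 1.1010e+01 1.3400e+00 4.3000e-01] 0.044 [5.139e+02 1.147e+01 0.000e+00 4.400e-01] 0.048
    [512.1   9.7] [515.   12.6]
purple_tube [ 618.43 -207.31   10.68    0.  ] 0.47 [ 618.94 -207.52   10.      0.  ] 0.468
    [ 616.7 -208.8] [ 618.4 -204.5]
red_tube [ 625.31 -158.34    9.68    0.  ] 0.389 [ 625.59 -158.36   10.      0.  ] 0.389
    [ 624.6 -159.2] [ 625.1 -155.4]
blue_tube [ 589.43 -124.17    9.35    0.  ] 0.371 [ 589.45 -124.3    10.      0.  ] 0.377
    [ 589.6 -125.7] [ 589.4 -120.9]
```

The two views agree to about 2 mm, heights come out within 3 mm of the text, and the three tubes match the rack geometry. I'll start with the tube.

```bash
cat > h.py <<'E'
from fit import *
from scipy.spatial.transform import Rotation as Ro
def ori(phi,pos):
    "rotation vector, tool down, fingers closing along world angle phi, least last-joint turn"
    c=[]
    for w in (phi+np.pi/2,phi-np.pi/2):
        rv=(Ro.from_euler("z",w)*Ro.from_euler("x",np.pi)).as_rotvec(); q=kin.ik(pos,rv)
        if q is not None: c.append((abs(q[6]),rv))
    return min(c,key=lambda a:a[0])[1]
def st(msg=""):
    o=robot.observe(); print(msg,"t%.1f"%o["t"],np.round(o["tcp_pos"],1),"F",np.round(o["contact_force"],1),"w%.1f"%(92*o["grip_width"]),"gf%.1f"%o["grip_force"]); return o
def over(x,y,z,phi): robot.movep([x,y,z],ori(phi,[x,y,z]))
def pic(name,crops):
    ims=[]
    for cam,(u,v,s) in crops.items():
        im=viewer.read_camera(cam)[max(v-s,0):v+s,max(u-s,0):u+s,::-1]; ims.append(cv2.resize(im,(400,400),interpolation=cv2.INTER_CUBIC))
    cv2.imwrite(f"pics/{name}.png",np.hstack(ims))
def px(X,cam): return tuple(int(v) for v in proj(np.array([X],float),cam)[0])
E
python3 - <<'E'
from h import *
x,y,phi=617.5,-207.2,.327
over(x,y,180,phi); st("hover")
grip(.6); robot.servo_line([x,y,76],feed=120); st("down")
grip(.0,15); st("gripped")
robot.servo_line([x,y,200],feed=150); st("lifted")
pic("tube",{c:(*px((x,y,180),c),45) for c in("scene","top")})
E
```

```text
hover t7.9 [ 616.9 -209.1  179.9] F [ 0.2  0.3 -0.9] w92.0 gf0.0
down t9.7 [ 618.2 -207.2   76.8] F [-0.3  0.2 -0.3] w55.4 gf0.0
gripped t10.3 [ 617.5 -207.2   76. ] F [-0.1 -0.4  0.7] w16.4 gf15.0
lifted t11.3 [ 616.8 -207.2  198.9] F [-0.9 -0.2  0.1] w16.2 gf15.0
```

View pics/tube.png

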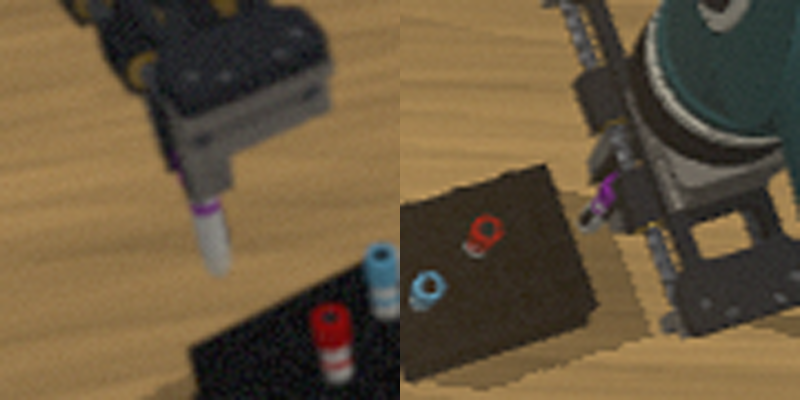

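The tube is held by its cap and the red and blue tubes are undisturbed. In the scene crop its bottom is at (218,268). I'll check the tilt against the projection, then move over the canister.

```bash
python3 - <<'E'
from h import *
for c,o in(("scene",0),("top",400)):
    ctr=np.array(px((617.5,-207.2,180),c))
    print(c,np.round((proj(np.array([[617,-207,196],[617,-207,133.]]),c)-ctr+45)*400/90)+[o,0])
x,y=642.2,181.3
over(x,y,200,np.arctan2(y,x)+np.pi/2-.3); robot.hold(.2);o=st("hover")
robot.servo_line([x,y,165],feed=80); robot.hold(.2)
pic("ins",{c:(*px((x,y,90),c),40) for c in("scene","top")})
for c in("scene","top"):
    ctr=np.array(px((x,y,90),c)); print(c,np.round((proj(np.array([[x,y,161],[x,y,99.],[x,y,72]]),c)-ctr+40)*5))
E
```

```text
scene [[199. 177.]
 [219. 269.]]
top [[611. 194.]
 [584. 223.]]
hover t13.0 [642.7 179.7 200. ] F [ 0.3  1.4 -0.2] w16.3 gf15.0
scene [[234.  95.]
 [207. 191.]
 [196. 229.]]
top [[172. 161.]
 [197. 196.]
 [207. 210.]]
```

View pics/ins.png

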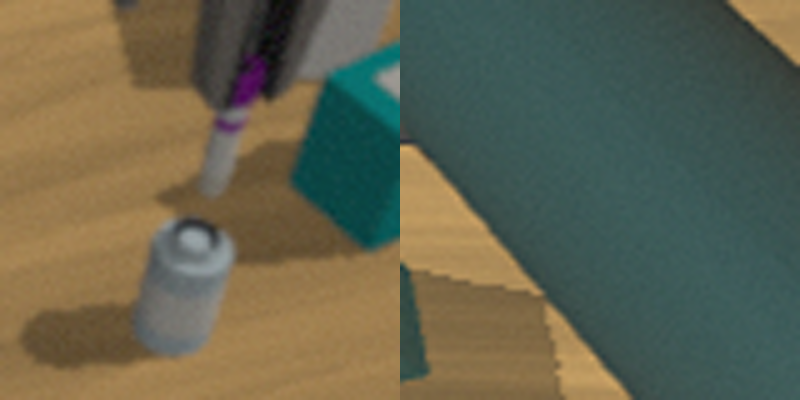

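The tube's bottom at (212,192) is about 1 px right of the bore line, with the canister rim at (195,232). That is inside the funnel, so I'll trim y by 1.5 mm and insert slowly.

```bash
python3 - <<'E'
from h import *
x,y=642.2,179.8
robot.servo_line([x,y,150],feed=60); robot.hold(.2)
for z in (132,120,105,90,79):
    robot.servo_line([x,y,z],feed=60); robot.hold(.1); o=st(z)
    if abs(o["contact_force"][2])>4 or np.hypot(*o["contact_force"][:2])>4: print("STOP"); break
else:
    grip(.35,5); robot.hold(.3); st("open")
    robot.servo_line([x,y,150],feed=80); over(560,60,260,1.3); robot.hold(.3)
    pic("ins2",{c:(*px((x,y,50),c),40) for c in("scene","top")}); st()
E
```

```text
132 t15.1 [642.3 180.  132.1] F [0.2 1.1 0.3] w16.3 gf15.0
120 t15.5 [642.2 179.9 120. ] F [-0.4 -0.2 -0.3] w16.5 gf15.0
105 t16.0 [642.2 179.9 105. ] F [ 0.6 -0.9  0.1] w16.3 gf15.0
90 t16.5 [642.3 179.9  90. ] F [-0.  -0.4 -1.1] w16.0 gf15.0
79 t17.0 [642.2 179.9  79. ] F [-0.4  0.6  0.3] w16.1 gf15.0
open t17.7 [642.2 179.8  79. ] F [0.3 0.2 0.1] w31.9 gf0.0
 t19.9 [560.   60.6 259.5] F [-0.4  0.4  0.1] w32.3 gf0.0
```

View pics/ins2.png

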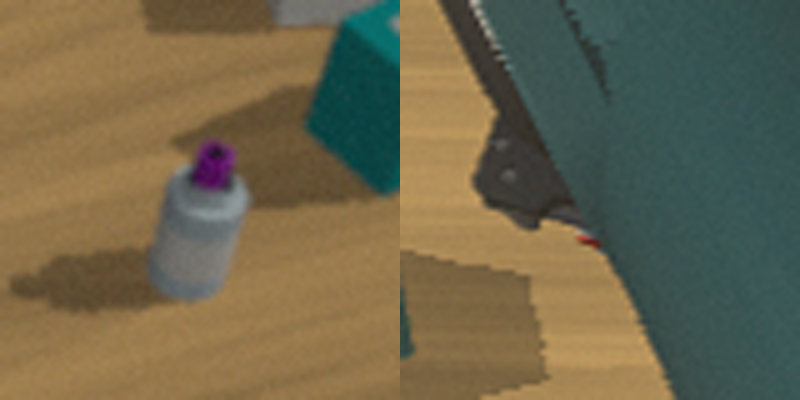

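The purple tube stands in the canister, cap showing at (213,165). Next I'll fetch the green cap and re-measure the canister while the arm is away from it.

```bash
python3 - <<'E'
from h import *
x,y=474.2,-363.2; phi=np.arctan2(y,x)+np.pi/2
over(x,y,120,phi); grip(.75); robot.servo_line([x,y,7],feed=100); st("down")
grip(0,8); st("grip"); robot.hold(.2)
MODELS["canister"]=[cyl(20,0,64),cyl(13.5,64,72),cyl(8.5,71,90)]
ms={c:m for c in("scene","top") if (m:=masks("canister",c,(642,181,36),4)) is not None}
for mod in ([cyl(20,0,64),cyl(13.5,64,72),cyl(8.5,71,90)],[cyl(20,0,64),cyl(13.5,64,72)]):
    MODELS["canister"]=mod
    print(len(ms),*fit("canister",ms,(642,181,0,0),(0,1)),*[np.round(fit("canister",{c:ms[c]},(642,181,0,0),(0,1))[0][:2],1) for c in ms])
msk={c:m for c in("scene","top") if (m:=masks("purple_tube",c,(642,181,85),2)) is not None}
for c in msk: print("tube",c,np.round(fit("pcap",{c:msk[c]},(642,181,8,0),(0,1))[0][:3],1))
robot.servo_line([x,y,200],feed=150); st("lift")
pic("cap",{c:(*px((x,y,200),c),45) for c in("scene","top")})
E
```

```text
down t23.5 [ 474.6 -363.6    7.6] F [0.6 0.9 0.7] w69.2 gf0.0
grip t24.1 [ 474.3 -363.2    7.1] F [0.4 0.3 1.2] w36.6 gf8.0
2 [642.30853063 181.09416998   0.           0.        ] {'scene': np.float64(0.2217011581425479), 'top': np.float64(0.30293624121441476)} [643.7 180.2] [641.7 180.7]
2 [642.32921827 180.82682971   0.           0.        ] {'scene': np.float64(0.15212351413839775), 'top': np.float64(0.3012125401743422)} [643.4 180.3] [641.7 180.7]
tube scene [643.3 179.    8. ]
tube top [640.5 180.1   8. ]
lift t26.9 [ 473.8 -362.8  199.1] F [ 0.5  0.7 -0.2] w36.4 gf8.0
```

View pics/cap.png

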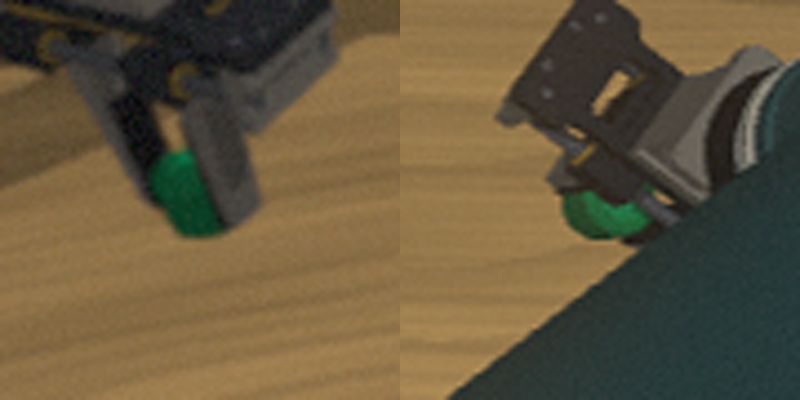

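The cap is held level between the fingers, and the canister has not moved. I'll hover over it and check the alignment before capping.

```bash
python3 - <<'E'
from h import *
x,y=642.3,181.0
over(430,-150,230,-.5)
over(x,y,200,np.arctan2(y,x)+np.pi/2); robot.servo_line([x,y,125],feed=80); robot.hold(.3); st()
pic("capover",{c:(*px((x,y,90),c),40) for c in("scene","top")})
im=viewer.read_camera("scene").astype(int); g=((im[:,:,1]>im[:,:,0]+25)&(im[:,:,1]>im[:,:,2]+25)).astype(np.uint8)
u,v=px((x,y,130),"scene"); w=np.zeros_like(g); w[v-14:v+14,u-14:u+14]=g[v-14:v+14,u-14:u+14]
ys,xs=np.nonzero(w); print("green u",xs.min(),xs.max(),"v",ys.min(),ys.max(),"n",len(xs),"expect ctr",proj(np.array([[x,y,118],[x,y,134.],[x,y,150]]),"scene").round(1).tolist())
a=render("canister_cap",[x,y,118,0],"scene",(0,0,512,384))>.5; ys,xs=np.nonzero(a); print("expected u",xs.min(),xs.max(),"v",ys.min(),ys.max())
c=px((x,y,90),"scene"); print("crop origin",c[0]-40,c[1]-40)
E
```

```text
t30.9 [642.4 181.1 125.3] F [0.1 0.9 0.3] w36.6 gf8.0
green u 350 361 v 170 187 n 135 expect ctr [[350.9, 182.6], [352.3, 177.7], [353.7, 172.7]]
expected u 343 361 v 168 188
crop origin 308 150
```

View pics/capover.png

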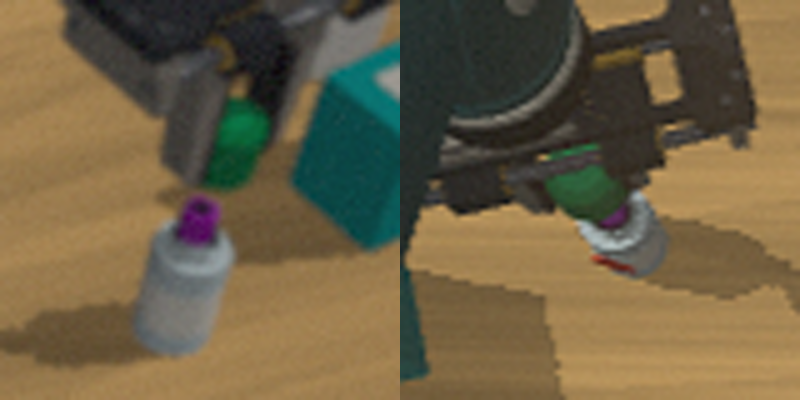

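The green cap's edges (u up to 361, v 170–187) match the prediction over the canister, so I'll lower it with a force guard.

```bash
python3 - <<'E'
from h import *
x,y=642.3,181.0
f0=robot.observe()["contact_force"]
for z in (100,92,86,82,79,77,75,74,73,72,71,70.5,70):
    robot.servo_line([x,y,z],feed=30); robot.hold(.05); o=robot.observe(); df=o["contact_force"]-f0
    print(z,np.round(df,1),end="; ")
    if df[2]>4 or np.hypot(*df[:2])>6: print("contact"); break
st("end")
E
```

```text
100 [-0.3 -0.2 -0.2]; 92 [-0.2  0.1  1.3]; 86 [-0.2  0.4  0.8]; 82 [ 0.  -0.2  0.7]; 79 [0.1 0.1 0.5]; 77 [-0.2  0.1  0.5]; 75 [ 0.4 -0.3  0.1]; 74 [0.7 0.1 0.7]; 73 [-0.3  1.   0.5]; 72 [0.3 0.1 0.2]; 71 [-0.1  1.   1.6]; 70.5 [-0.7 -0.5  5.8]; contact
end t35.7 [642.6 181.   71.1] F [-0.8 -0.6  5.3] w36.5 gf8.0
```

```bash
python3 - <<'E'
from h import *
x,y=642.3,181.0
grip(.55,5); robot.hold(.2); st("open")
robot.servo_line([x,y,150],feed=80); over(430,-200,250,1.2); robot.hold(.2)
pic("capped",{c:(*px((x,y,50),c),30) for c in("scene","top")})
MODELS["canister"]=[cyl(20,0,64),cyl(18.5,64,96)]; MODELS["can_cap"]=[cyl(18.5,64,96)]
for k in("canister","canister_cap"):
    ms={c:m for c in("scene","top") if (m:=masks(k,c,(642,181,50),3)) is not None}
    mod="canister" if k=="canister" else "can_cap"
    for kk in (["canister"] if k=="canister" else ["can_cap"]):
        if ms: print(k,np.round(fit(kk,ms,(642,181,0,0),(0,1,2))[0],1),*[c+str(np.round(fit(kk,{c:ms[c]},(642,181,0,0),(0,1))[0][:2],1)) for c in ms],{c:m.sum() for c,m in ms.items()})
MODELS["canister"]=[cyl(20,0,64)]
E
```

```text
open t36.3 [642.3 181.   70.4] F [ 0.3 -0.1  0.1] w50.6 gf0.0
canister [642.9 180.5   2.    0. ] scene[641.1 181.4] top[643.8 181.9] {'scene': np.float64(286.0), 'top': np.float64(89.0)}
canister_cap [641.9 181.8  -2.5   0. ] scene[643.3 180.1] top[641.6 181.7] {'scene': np.float64(246.33333333333331), 'top': np.float64(187.0)}
```

View pics/capped.png

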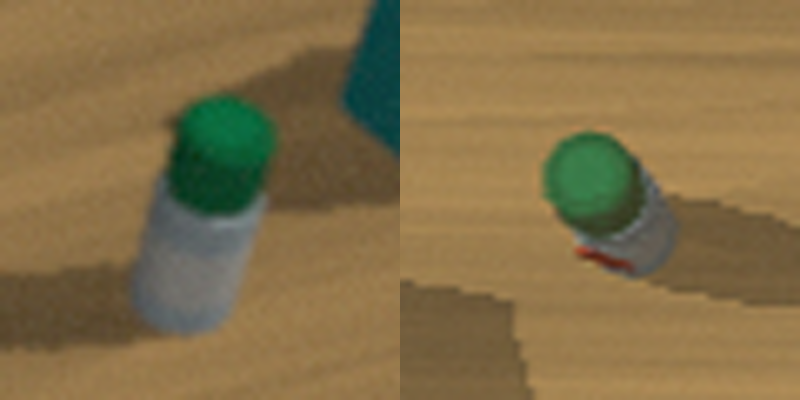

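The green cap sits flush on the shoulder, and cap and canister fits agree at (642,181). I'll now lift the canister by its body and set it in the well.

```bash
python3 - <<'E'
from h import *
x,y=642.3,181.0; bx,by=513.9,10.9; phi=np.arctan2(y,x)+np.pi/2
over(x,y,190,phi); grip(.95); robot.servo_line([x,y,33.5],feed=90); robot.hold(.1); st("down")
grip(.0,15); robot.hold(.1); st("grip")
robot.servo_line([x,y,120],feed=80)
robot.servo_line([bx,by,120],feed=120); robot.hold(.3); st("over base")
pic("overbase",{c:(*px((bx,by,80),c),45) for c in("scene","top")})
for c in("scene","top"):
    u,v=px((bx,by,80),c); print(c,np.round((proj(np.array([[bx,by,86.5],[bx,by,182.5],[bx,by,40]]),c)-[u-45,v-45])*400/90))
E
```

```text
down t45.2 [642.5 181.1  33.9] F [-0.1  0.1 -0.7] w87.5 gf0.0
grip t46.1 [642.3 180.9  33.5] F [ 1.  -0.8 -0.6] w39.9 gf15.0
over base t49.6 [514.   11.1 120. ] F [ 0.1 -0.3 -0.4] w40.1 gf15.0
scene [[204. 193.]
 [208.  61.]
 [202. 250.]]
top [[203. 202.]
 [200. 177.]
 [204. 212.]]
```

View pics/overbase.png

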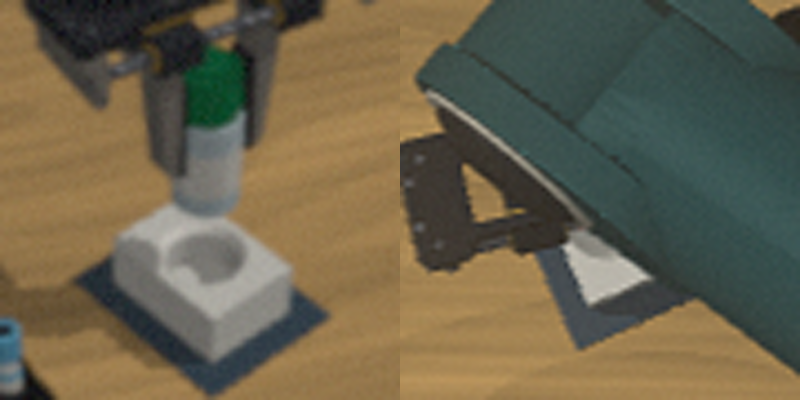

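The canister hangs upright over the well, with its bottom centred at (206,205) and the well at (204,252). I'll lower it with a force guard.

```bash
python3 - <<'E'
from h import *
bx,by=513.9,10.9
robot.servo_line([bx,by,78],feed=70)
robot.hold(.1); f0=robot.observe()["contact_force"]
for z in (72,66,62,58,54,51,49,47.5,46.5,45.5,45):
    robot.servo_line([bx,by,z],feed=30); robot.hold(.05); o=robot.observe(); df=o["contact_force"]-f0
    print(z,np.round(df,1),end="; ")
    if df[2]>4 or np.hypot(*df[:2])>8: print("contact"); break
o=st("end")
E
```

```text
72 [-0.2 -1.7  0.1]; 66 [-0.8 -0.3  0. ]; 62 [-0.6 -1.  -1.4]; 58 [-1.2 -1.   0.1]; 54 [ 0.2 -1.7 -0.8]; 51 [-0.6 -1.2 -0.1]; 49 [ 0.4 -1.7  0.4]; 47.5 [-0.7 -1.5  0.8]; 46.5 [-0.4 -1.5 -0.8]; 45.5 [-0.5 -0.   0.2]; 45 [-1.9 -0.4  6.1]; contact
end t54.1 [513.9  10.9  45.4] F [-1.4  0.4  5.3] w39.9 gf15.0
```

```bash
python3 - <<'E'
from h import *
bx,by=513.9,10.9
grip(.6,5); robot.hold(.2); robot.servo_line([bx,by,140],feed=100); over(430,-200,260,1.2); robot.hold(.2); st()
pic("inwell",{c:(*px((bx,by,50),c),40) for c in("scene","top")})
MODELS["shipper_base"]=[box(90,64,0,40),box(130,100,0,1)]; MODELS["can_cap"]=[cyl(18.5,76,108)]
for k,mod,p,fr in(("shipper_lid","shipper_lid",(445,360,0,-.26),(0,1,3)),("shipper_base","shipper_base",(514,11,0,.44),(0,1,3)),("canister_cap","can_cap",(514,11,0,0),(0,1))):
    near=(p[0],p[1],42 if "lid" in k else 92 if "cap" in k else 20)
    ms={c:m for c in("scene","top") if (m:=masks(k,c,near,4)) is not None}
    if not ms: print(k,"none"); continue
    b=fit(k if mod!="can_cap" else mod,ms,p,fr); print(k,np.round(b[0],3),b[1],*[c+str(np.round(fit(mod,{c:ms[c]},b[0],fr)[0],2)) for c in ms])
E
```

```text
t57.1 [ 430.3 -198.6  259.4] F [ 0.4 -0.3  1. ] w55.0 gf0.0
shipper_lid [ 4.44884e+02  3.60424e+02  0.00000e+00 -2.65000e-01] {'scene': np.float64(0.04089783955930301), 'top': np.float64(0.022765639146234078)} scene[ 4.4715e+02  3.5924e+02  0.0000e+00 -2.9000e-01] top[ 4.4455e+02  3.6042e+02  0.0000e+00 -2.6000e-01]
shipper_base [5.1364e+02 1.0392e+01 0.0000e+00 4.4100e-01] {'scene': np.float64(0.2286852235200099), 'top': np.float64(0.15631757639370827)} scene[5.1437e+02 9.6300e+00 0.0000e+00 4.5000e-01] top[5.1353e+02 1.0880e+01 0.0000e+00 4.4000e-01]
canister_cap [513.8    11.689   0.      0.   ] {'scene': np.float64(0.08020119614953444), 'top': np.float64(0.06257383678701009)} scene[515.44  10.43   0.     0.  ] top[513.62  12.23   0.     0.  ]
```

View pics/inwell.png

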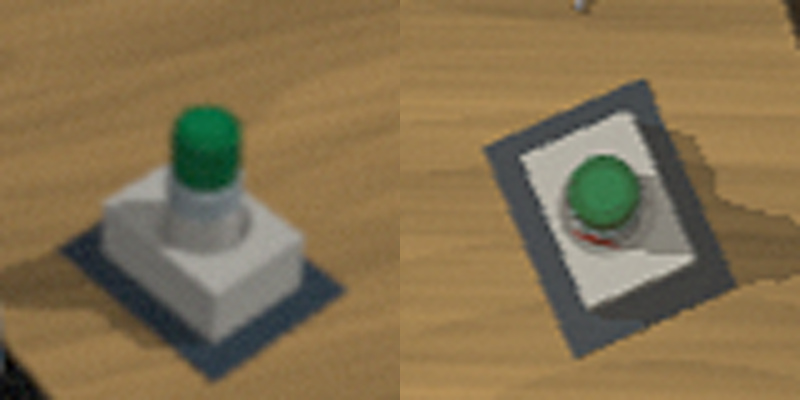

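The closed canister stands upright in the well: cap at (207,148) in the scene crop and (603,190) in the top crop. Next comes the lid.

```bash
python3 - <<'E'
from h import *
x,y,yw=444.9,360.4,-.265; bx,by,byw=513.8,10.8,.441
over(x,y,170,yw+np.pi/2); grip(1.0); robot.servo_line([x,y,30],feed=90); robot.hold(.15); st("down")
grip(0,15); robot.hold(.1); st("grip")
robot.servo_line([x,y,200],feed=120); st("lift")
over(bx,by,200,byw+np.pi/2); robot.hold(.3); o=st("over"); print(np.round(o["joints"],2))
pic("lidover",{c:(*px((bx,by,130),c),55) for c in("scene","top")})
MODELS["shipper_lid"]=[box(90,64,0,84)]
for c in("scene","top"):
    u,v=px((bx,by,130),c); ci=np.cos(byw),np.sin(byw)
    P=np.array([[bx+sx*45*ci[0]-sy*32*ci[1],by+sx*45*ci[1]+sy*32*ci[0],170] for sx,sy in((1,1),(1,-1),(-1,-1),(-1,1))])
    print(c,np.round((proj(P,c)-[u-55,v-55])*400/110).tolist())
E
```

```text
down t64.2 [445.1 360.5  30.4] F [-0.7 -0.9  0.3] w91.9 gf0.0
grip t64.8 [444.9 360.4  30. ] F [ 0.1 -0.7 -0. ] w63.7 gf15.0
lift t66.3 [444.6 360.1 199.2] F [ 1.1 -0.3 -1.5] w64.1 gf15.0
over t68.0 [513.8  11.5 199.9] F [ 0.1 -0.3 -1.6] w64.3 gf15.0
[ 0.28  0.3  -0.44  1.92  0.15  0.95 -1.35]
scene [[285.0, 168.0], [213.0, 210.0], [121.0, 144.0], [192.0, 106.0]]
top [[127.0, 149.0], [218.0, 110.0], [274.0, 235.0], [183.0, 276.0]]
```

View pics/lidover.png

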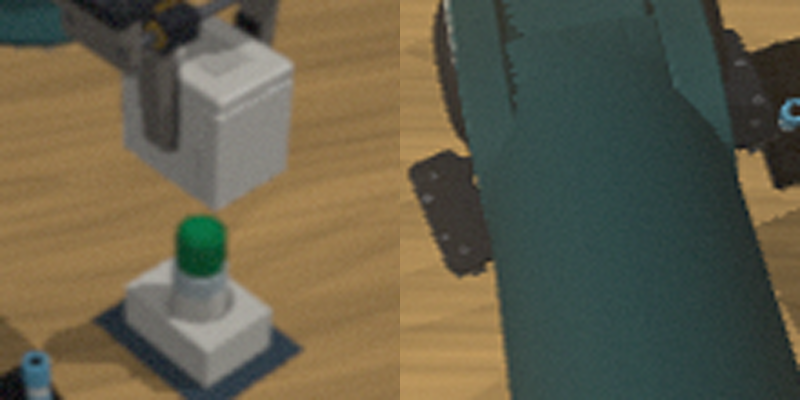

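The lid is level and aligned with the base: its corners at (288,168) and (217,208) are within 1 px of prediction. Lowering.

```bash
python3 - <<'E'
from h import *
bx,by=513.8,10.8
robot.servo_line([bx,by,145],feed=80); robot.servo_line([bx,by,80],feed=60)
robot.hold(.2); f0=robot.observe()["contact_force"]; print(np.round(f0,1))
for z in (76,73,71.5,70.5,69.5,69):
    robot.servo_line([bx,by,z],feed=30); robot.hold(.1); o=robot.observe(); df=o["contact_force"]-f0
    print(z,np.round(df,1),end="; ")
    if df[2]>4 or np.hypot(*df[:2])>8: print("contact"); break
st("end")
grip(.85,5); robot.hold(.3); robot.servo_line([bx,by,190],feed=100); over(430,-200,280,1.2); robot.hold(.2); st()
E
cat > chk.py <<'E'
from h import *
import sys
MODELS["lid2"]=[box(90,64,40,124)]
MODELS["both"]=[box(90,64,0,124),box(130,100,0,1)]
MODELS["mat"]=[box(130,100,0,1),box(90,64,0,124)]
ml={c:m for c in("scene","top") if (m:=masks("shipper_lid",c,(513.8,10.8,82),5,60)) is not None}
mb={c:m for c in("scene","top") if (m:=masks("shipper_base",c,(513.8,10.8,20),4,60)) is not None}
print({c:m.sum() for c,m in ml.items()},{c:m.sum() for c,m in mb.items()})
b=fit("lid2",ml,(514,11,0,.44),(0,1,3)); print("lid",np.round(b[0],3),b[1],*[c+str(np.round(fit("lid2",{c:ml[c]},b[0],(0,1,3))[0],2)) for c in ml])
b=fit("lid2",ml,(514,11,0,.44),(0,1,2,3)); print("lid z free",np.round(b[0],3))
pic(sys.argv[1],{c:(*px((513.8,10.8,60),c),36) for c in("scene","top")})
E
python3 chk.py lidon
```

```text
[ 0.3 -0.2 -0.7]
76 [ 0.1 -0.1 -1. ]; 73 [-0.2  0.4  0.2]; 71.5 [-0.2 -0.4 -0.1]; 70.5 [ 0.  -0.3 -0.3]; 69.5 [-1.5 -0.2  6.3]; contact
end t72.2 [514.   10.8  69.9] F [-1.3 -0.4  5.5] w63.9 gf15.0
 t76.8 [ 430.1 -199.8  279.9] F [0.5 0.1 0.6] w78.5 gf0.0
{'scene': np.float64(1524.4), 'top': np.float64(969.25)} {'scene': np.float64(805.75), 'top': np.float64(716.25)}
lid [5.13633e+02 1.09890e+01 0.00000e+00 4.42000e-01] {'scene': np.float64(0.03160489410699374), 'top': np.float64(0.020193914624015662)} scene[5.153e+02 9.860e+00 0.000e+00 4.200e-01] top[5.1338e+02 1.1590e+01 0.0000e+00 4.4000e-01]
lid z free [ 5.1333e+02  1.1164e+01 -2.8200e+00  4.3900e-01]
```

View pics/lidon.png

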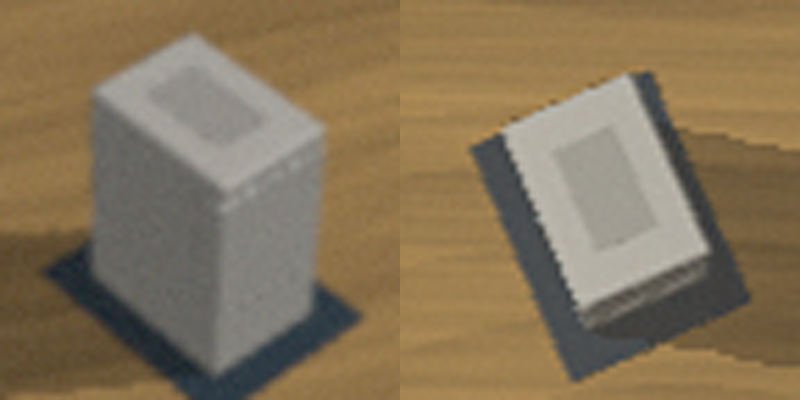

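The lid sits flush on the base, with continuous vertical edges in the scene view. The fit gives the lid at (513.6, 11.0, 0.442) against the base at (513.9, 10.8, 0.44). I'll hand it in.

```bash
python3 -c "
from cell import robot
print(robot.job_done())"
```

```text
the job is handed in; nothing more can be done
None
```

The purple-capped tube is in the canister with the green cap fully on, the canister stands upright in the shipper well, and the lid is seated flat within about 1 mm of the base edges; the job was handed in at about 78 s, with no verdict returned.

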